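# Level the still-life board and set up the still life

## Task

Get the board ready for the drawing class: first work the orange wedge back out from under it so that the board lies flat, and lay the wedge flat in the grey tray. Then stand the white plinth on the square outline in the middle of the board, square with it, and put the terracotta vase on the middle of the plinth's top. Stand the green bottle on the round outline at the end of the board on the side where the red desk lamp stands and the blue cup on the round outline at the other end, all upright, and let neither vase, bottle nor cup topple on the way.

Things in the scene. Friction and masses are not known exactly. Their poses are not given: they have to be found in the camera images.
- board (a joint): Tilt of the plywood board (1.2 kg), rad: 0 is lying flat, about 0.06 at the start while the wedge holds up its right-hand (-y) edge. It is hinged along its left-hand (+y) edge and sinks by itself as the wedge comes out.
- board_mid (a point): Centre of the top of the plywood board: 180 mm (own x, to the back) by 250 mm (own y, to the left), 12 mm thick; when flat its top is 16 mm, its underside 4 mm over the table. z is square to its top. Painted flat black outlines: a 68 mm square round this point, and two 62 mm circles centred 85 mm from it along own +y and -y. A 12 mm wide steel strip, flush with the top, edges the hinge side.
- wedge: Orange wedge, 120 mm long (own x), 34 mm wide, about 70 g. Origin: centre of its underside. Fat end: a block 24 mm high from x = -60 to -20 mm; from there the top slopes to 4 mm at the tip, x = +60 mm. About 60 mm of the tip end is under the board's right edge; it comes out along its own -x, sliding at about 5 to 15 N. Grip the fat block by its sides.
- tray: Grey shallow tray fixed to the table, 170 mm (own x) by 130 mm outside, rim 12 mm high, walls and floor 4 mm thick. Origin: centre of its underside.
- plinth: White plinth, 50 mm high, about 220 g: foot 60 x 60 x 10 mm, shaft 48 x 48 mm, top slab 56 x 56 x 14 mm, sides along its own x and y. Origin: centre of its underside.
- vase: Terracotta-coloured vase, 65 mm high, about 120 g: foot 32 mm across, straight belly 42 mm across from 15 to 40 mm up, neck 24 mm across at 55 mm, lip 32 mm. Solid of revolution; origin: centre of its underside, z up.
- bottle: Green bottle, 95 mm high, about 180 g: body 44 mm across up to 58 mm, above it a slim neck of 18 to 22 mm. Origin: centre of its underside, z up.
- cup: Blue cup without handle, 60 mm high, 54 mm across outside (48 mm at the foot), wall 4 mm, open at the top, about 150 g. Origin: centre of its underside, z up.
- lamp: Red-shaded desk lamp, fixed, about 240 mm high, round base 80 mm across. It stands at the far edge of the table either to the left (+y) or to the right (-y) of the board; a metal pot of brushes stands on the other side. Origin: centre of its underside.
Not all that is in view belongs to the job. Of the things like the bottle, leave any that is purple or yellow; of the rest the larger one is meant.

How it is judged:
By the outcome, as a careful person would: the job done as asked, in the order asked, and still so for the second after the job is handed in, with the robot touching nothing.
It also fails if it takes over 134 s, if anything falls off the work surface, if the arm or the gripper's body presses on something with over 40 N, if the wrist force passes 120 N, or if a joint passes its speed limit or range.

## Robot

A 6-joint arm with a two-finger parallel gripper is mounted at the origin on the work surface. World frame = base frame: x ahead of the robot, y to its left, z up, the work surface at z = 0. Lengths are in m, angles in rad, forces in N, time in s.
With the tool pointing down it reaches from about 0.275 to 0.85 m from the base axis. Payload 5.2 kg.
Tool frame: the origin (TCP) lies at the very end of the fingers, on their centre line; the grasp point (between the pads) lies 19 mm behind it; z points along the fingers, y is the direction in which the jaws open and shut (so a half turn about z gives the same grasp; the last joint's range is limited). The gripper opens to 85 mm and grips with 20 to 120 N. Pads are 22 mm wide; open, the fingers measure 114 mm over their backs; the gripper's body (76 mm by 85 mm) begins 54 mm behind the grasp point. The pads swing forward as they close: fully open they stand 13 mm farther back than shut.
Start: joints at [-1.48, 0.259, 1.535, -0, 1.348, -0.203], TCP at [0.159, -0.526, 0.231] pointing down, gripper open.
Joint ranges: [-3.14, 3.14], [-0.91, 2.08], [0.19, 2.58], [-1.22, 4.36], [0.22, 2.71], [-3.12, 3.12]. Speed limits (rad/s): [2.57, 2.57, 3.14, 3.14, 3.14, 3.14].

## Interface

Orientations are given as a unit quaternion [x, y, z, w].
In Python, from cell import arm gives the robot as it stands.
- The arm moves only by the tool move_arm, never from a script. Its argument "motion" is a list of rows, each a list of 2 entries, a list of its own where there are three numbers: the shift along the tool's x, y, z in mm, then the turn, a rotation vector about the tool's x, y, z in rad. A call has exactly 8 rows; each row shifts and turns the commanded pose from where the row before left it, along the tool's axes as they then stand; what a row does not reach is not made up. A row lasts 1/8 s, in which the tool goes at most 62.5 mm and 10.7 degrees, less where a joint would pass 70% of its speed; a pose out of reach is approached as far as the arm can. A call with a gripper value outside its range is refused whole. "jaw" is the opening, from -1 (shut) to 1 (fully open), set as the call begins (left out, the last holds). The fingers move at their own pace and stop on an object; "force" is the grip in N (left out, the last holds). Time passes only in rows, so rows that do not move let the fingers close, or fill a call up. It gives the time, the measured TCP pose, the force and the opening at its end, in the units of the state.
- arm.get_obs(): the state, without advancing time (a new reading comes with each control period).
- arm.get_image(name): name is "scene" or "top" or "wrist"; returns the picture (384x512x3 uint8, red, green, blue); there is no depth.
- arm.get_calibration(name): a dict with "vfov" (degrees; the focal length in pixels is half the picture's height over the tangent of half this angle, whatever the lens; pixels are square), "cx", "cy" (the principal point, pixels), "R" (3x3) and "t" (3): a world point X has camera coordinates R X + t. Camera axes: x right, y down, z forward; pixel columns grow to the right and rows downward; lengths in m; the calibration is good to about 2 mm. A picture is of the moment at which its call begins: read the wrist's pose just before it. get_calibration takes no time and is no camera call; for the wrist camera it gives the pose at the moment of the call.
- arm.job_done(): hands the job in, once; it reports no verdict.
Trained networks look in the newest picture that a camera, given by its name, has taken for a name from the list of things; names that differ only in an ending like _2 or _b are one class to them, and where a whole thing is asked for, a point or a joint stands for the part that bears it (a point fixed in the world has none). Each returns a list of dicts, best first, with "conf" (0 to 1); they miss things now and then, are a little off and sometimes report something else, mostly with a low value. They report only what shows in the picture. A call takes as long as a camera call. They do not tell look-alikes from the thing itself.
- arm.find_in(camera, name): "centre" ([column, row] in pixels, amid what is visible of it).
- arm.outline_of(camera, name): "mask" (384x512 bool, what is visible of it) and "centre" ([column, row] in pixels, amid what is visible of it).
The state is a dict: "time_s": time; "joint_pos": joint angles; "joint_vel": joint speeds; "joint_efforts": joint torques, N m; "tool_pos": TCP position; "tcp_rot": TCP orientation; "ft_force": force on the tool from outside, world axes, zero at the start; "moment": the same for the moment, N m; "width": finger opening in m.
Only numpy, scipy, OpenCV 4.12 (cv2) and the standard library are available. Lean on these libraries where they do the work, as an engineer would, in place of code of your own. Each camera call takes 0.05 s, during which the arm holds its last target. There are 200 camera calls.

## Working session

There is one attempt and no reset: what is moved stays moved. The work goes in short steps, Python scripts to look and compute and a tool call to move; the robot and the scene stay as the last step left them, time stands still between calls to the robot, and variables do not carry over. Pictures are saved under pics/ and viewed, about 12 in all and at most 16, crops included, and the job is handed in when it is done.

Besides the shell and the picture viewer there is one more tool, called after "Request:" by a JSON object that holds its "name" and its "arguments", one argument or row to a line. move_arm: Moves the arm, as the interface text tells. Its arguments: {"type":"object","properties":{"motion":{"type":"array"},"jaw":{"type":"number"},"force":{"type":"number"}},"required":["motion"]}

```bash
mkdir -p pics; ls; python3 - <<'E'
from cell import arm
import cv2,numpy as np
o=arm.get_obs();print(o)
for c in("scene","top"):
    im=arm.get_image(c);cv2.imwrite(f"pics/{c}0.png",im[:,:,::-1])
    k=arm.get_calibration(c);print(c,k)
    for n in["board_mid","wedge","tray","plinth","vase","bottle","cup","lamp"]:
        print(n,[(np.round(d["centre"]).tolist(),round(d["conf"],2)) for d in arm.find_in(c,n)])
E
```

```text
pics
{'time_s': 0.0, 'joint_pos': array([-1.47981998e+00,  2.59311894e-01,  1.53611042e+00, -4.14697732e-06,
        1.34796543e+00, -2.02809370e-01]), 'joint_vel': array([ 0.00010333,  0.00139449, -0.0008122 , -0.00046813, -0.00139167,
       -0.00092651]), 'joint_efforts': array([-1.51808490e-03, -4.46032619e+01, -2.90574825e+01, -6.29945480e-04,
        1.16044551e-02, -1.44393937e-05]), 'tool_pos': array([ 0.15923485, -0.52589209,  0.23048045]), 'tcp_rot': array([ 9.89230164e-01,  1.46365562e-01,  4.81428181e-05, -8.96255825e-04]), 'ft_force': array([ 0.17228895, -0.35973227,  0.26564674]), 'moment': array([-0.05485293,  0.07342647,  0.01746269]), 'width': 0.0854599486459115}
scene {'vfov': 56.154730215646836, 'cx': 258.0461874032539, 'cy': 185.26153606582747, 'R': array([[-0.12144158,  0.99259479,  0.00274155],
       [ 0.57859069,  0.07303286, -0.81234169],
       [-0.80652635, -0.09706583, -0.58317533]]), 't': array([ 0.00612061, -0.29023043,  1.4625724 ])}
board_mid [([245.0, 201.0], 0.95)]
wedge [([186.0, 198.0], 0.8)]
tray [([111.0, 158.0], 0.67)]
plinth [([338.0, 210.0], 0
[... 164 characters left out ...]
([339.0, 212.0], 0.45)]
cup [([378.0, 176.0], 0.89)]
lamp [([140.0, 183.0], 0.73)]
top {'vfov': 46.29719371343699, 'cx': 261.7870423526778, 'cy': 194.35541622201953, 'R': array([[ 0.09669448, -0.99530168,  0.00497471],
       [-0.97173569, -0.09548413, -0.21589935],
       [ 0.21535999,  0.01604217, -0.97640295]]), 't': array([-2.98280380e-04,  5.86907460e-01,  1.36262188e+00])}
board_mid [([269.0, 203.0], 0.68)]
wedge [([318.0, 199.0], 0.45)]
tray [([395.0, 258.0], 0.93)]
plinth [([201.0, 176.0], 0.84)]
vase [([156.0, 184.0], 0.44)]
bottle [([127.0, 204.0], 0.8), ([152.0, 158.0], 0.71), ([192.0, 205.0], 0.66)]
cup [([154.0, 223.0], 0.49)]
lamp [([193.0, 205.0], 0.6), ([343.0, 144.0], 0.57)]
```

```bash
python3 - <<'E'
import cv2
a=cv2.imread("pics/scene0.png");b=cv2.imread("pics/top0.png")
cv2.imwrite("pics/s1.png",cv2.resize(a[130:280,80:460],(798,315),interpolation=cv2.INTER_CUBIC))
cv2.imwrite("pics/t1.png",cv2.resize(b[100:310,90:480],None,fx=2,fy=2,interpolation=cv2.INTER_CUBIC))
E
```

```text
(no output)
```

View pics/s1.png

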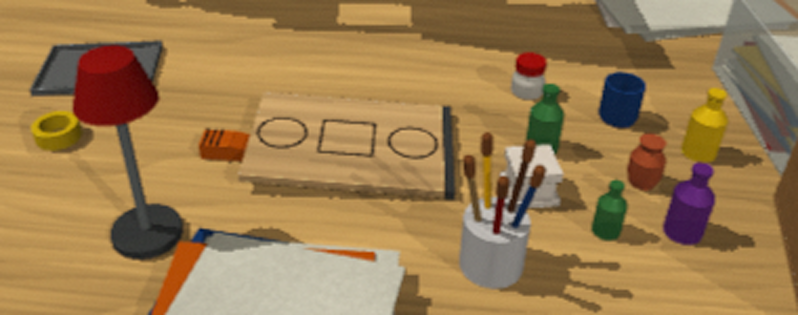

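View pics/t1.png

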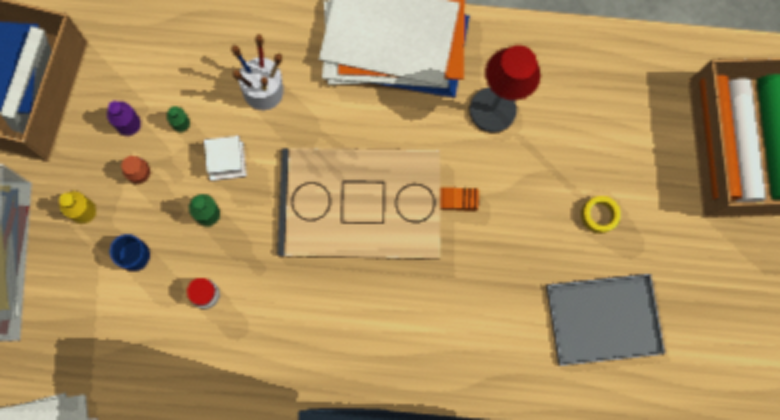

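The lamp is at scene crop (147,150), on the -y side, so the bottle goes on the -y circle and the cup on the +y circle. Bottle-like candidates in the full top view:
- larger green (192,204)
- small green (178,159)
- purple (152,158)
- yellow (127,204)

The larger green one fits. In the scene view it is both farther away and bigger than the small green, and the crops show this clearly.

```bash
cat > h.py <<'E'
from cell import arm
import cv2,numpy as np
from scipy.spatial.transform import Rotation as Rn
def ray(px,z,k):
    f=192/np.tan(np.radians(k["vfov"]/2)); R,t=np.array(k["R"]),np.array(k["t"])
    px=np.atleast_2d(np.asarray(px,float)); c=-R.T@t
    d=np.c_[(px[:,0]-k["cx"])/f,(px[:,1]-k["cy"])/f,np.ones(len(px))]@R
    return c+d*((z-c[2])/d[:,2])[:,None]
def proj(X,k):
    f=192/np.tan(np.radians(k["vfov"]/2)); p=np.atleast_2d(X)@np.array(k["R"]).T+k["t"]
    return np.c_[k["cx"]+f*p[:,0]/p[:,2],k["cy"]+f*p[:,1]/p[:,2]]
def rect(mask,z,k):
    c=max(cv2.findContours(mask.astype(np.uint8),0,1)[0],key=cv2.contourArea)[:,0]
    P=ray(c,z,k)[:,:2]; return cv2.minAreaRect((P*1000).astype(np.float32))
def toolmove(p,o=None):
    "mm in tool axes to reach world p"
    o=o or arm.get_obs(); return Rn.from_quat(o["tcp_rot"]).inv().apply(np.array(p)-o["tool_pos"])*1000
E
python3 - <<'E'
from h import *
hz=dict(board_mid=.02,wedge=.012,tray=.012,plinth=.05,vase=.03,bottle=.045,cup=.03)
for c in("top","scene"):
    arm.get_image(c);k=arm.get_calibration(c)
    for n,z in hz.items():
        for d in arm.outline_of(c,n):
            if d["conf"]<.4: continue
            r=rect(d["mask"],z,k)
            print(c,n,round(d["conf"],2),np.round(d["centre"]),"ray",np.round(ray(d["centre"],z,k)[0,:2],3),"rect",np.round(r[0]),np.round(r[1]),round(r[2],1))
E
```

```text
top board_mid 0.92 [269. 201.] ray [0.573 0.032] rect [574.  26.] [181. 250.] 4.4
top wedge 0.76 [318. 199.] ray [ 0.598 -0.127] rect [ 597. -131.] [37. 60.] 5.6
top tray 0.56 [394. 259.] ray [ 0.428 -0.385] rect [ 426. -377.] [131. 175.] 11.6
top plinth 0.81 [202. 174.] ray [0.634 0.257] rect [620. 255.] [70. 60.] 13.8
top plinth 0.55 [152. 223.] ray [0.462 0.393] rect [452. 385.] [67. 52.] 51.9
top vase 0.45 [160. 185.] ray [0.59  0.391] rect [590. 399.] [40. 44.] 5.6
top bottle 0.71 [131. 203.] ray [0.519 0.472] rect [517. 479.] [49. 56.] 5.6
top bottle 0.65 [154. 158.] ray [0.675 0.421] rect [671. 429.] [55. 54.] 5.6
top cup 0.68 [274. 198.] ray [0.585 0.017] rect [573.  26.] [184. 254.] 3.5
top cup 0.54 [154. 225.] ray [0.457 0.393] rect [453. 390.] [65. 60.] 51.9
scene board_mid 0.86 [245. 201.] ray [0.598 0.032] rect [580.  28.] [194. 255.] 1.4
scene wedge 0.65 [187. 200.] ray [ 0.603 -0.128] rect [ 599. -130.] [62. 62.] 6.0
scene wedge 0.57 [112. 159.] ray [ 0.429 -0.425] rect [ 447. -422.] [142.  72.] 7.2
scene tray 0.82 [113. 158.] ray [ 0.423 -0.423] rect [ 447. -422.] [142.  76.] 7.2
scene plinth 0.66 [342. 212.] ray [0.649 0.281] rect [654. 277.] [ 36. 114.] 87.4
scene vase 0.65 [389. 207.] ray [0.591 0.406] rect [587. 405.] [ 41. 120.] 76.2
scene bottle 0.85 [410. 227.] ray [0.68  0.436] rect [677. 437.] [ 44. 151.] 71.0
scene bottle 0.82 [340. 187.] ray [0.537 0.282] rect [520. 286.] [ 43. 153.] 81.1
scene bottle 0.59 [370. 229.] ray [0.697 0.342] rect [700. 344.] [31. 99.] 74.7
scene bottle 0.56 [416. 188.] ray [0.517 0.487] rect [515. 490.] [ 44. 183.] 69.2
scene cup 0.86 [377. 178.] ray [0.458 0.396] rect [452. 394.] [ 58. 143.] 73.6
```

```bash
cat >> h.py <<'E'
def plan(p,ang=None,n=8,start=None):
    "identical rows taking tool (vertical) to world p [m], tool-y axis angle ang deg (mod 180), from obs or start=(p,R)"
    if start is None:
        o=arm.get_obs();start=(o["tool_pos"],Rn.from_quat(o["tcp_rot"]))
    p0,R0=np.array(start[0]),start[1]
    a=np.degrees(np.arctan2(*R0.as_matrix()[[1,0],1]))
    if ang is None: ang=a
    da=(ang-a+90)%180-90
    y=np.radians(a+da); R1=Rn.from_matrix(np.c_[[-np.sin(y),np.cos(y),0],[np.cos(y),np.sin(y),0],[0,0,-1]]@np.diag([1,1,1]))
    r=(R0.inv()*R1).as_rotvec()/n
    S=sum(Rn.from_rotvec(r*k).as_matrix() for k in range(n))
    s=np.linalg.solve(S,R0.inv().apply(np.array(p)-p0)*1000)
    print(n,"rows: shift",np.round(s,2).tolist(),"turn",np.round(r,4).tolist(),"da",round(da,1),"q6",round(arm.get_obs()["joint_pos"][5],2))
    return np.array(p),R1
E
python3 -c "
from h import *
plan([.598,-.141,.23],5.6,16)"
```

```text
16 rows: shift [38.6, 8.52, 0.08] turn [-0.0, -0.0, -0.0859] da 78.8 q6 -0.2
```

Request:
{"name": "move_arm", "arguments": {
  "motion": [
    [[38.6, 8.5, 0], [0, 0, -0.086]],
    [[38.6, 8.5, 0], [0, 0, -0.086]],
    [[38.6, 8.5, 0], [0, 0, -0.086]],
    [[38.6, 8.5, 0], [0, 0, -0.086]],
    [[38.6, 8.5, 0], [0, 0, -0.086]],
    [[38.6, 8.5, 0], [0, 0, -0.086]],
    [[38.6, 8.5, 0], [0, 0, -0.086]],
    [[38.6, 8.5, 0], [0, 0, -0.086]]
  ]
}}

```text
time_s: 2.7
tool_pos: [0.4486, -0.4113, 0.2312]
tcp_rot: [0.881, 0.473, 0.0, 0.0]
ft_force: [0.5, -0.1, -0.2]
width: 0.0853
```

Request:
{"name": "move_arm", "arguments": {
  "motion": [
    [[38.6, 8.5, 0], [0, 0, -0.086]],
    [[38.6, 8.5, 0], [0, 0, -0.086]],
    [[38.6, 8.5, 0], [0, 0, -0.086]],
    [[38.6, 8.5, 0], [0, 0, -0.086]],
    [[38.6, 8.5, 0], [0, 0, -0.086]],
    [[38.6, 8.5, 0], [0, 0, -0.086]],
    [[38.6, 8.5, 0], [0, 0, -0.086]],
    [[38.6, 8.5, 0], [0, 0, -0.086]]
  ]
}}

```text
time_s: 3.7
tool_pos: [0.5979, -0.1393, 0.2312]
tcp_rot: [0.67, 0.742, 0.0, 0.0]
ft_force: [1.0, 0.5, 0.1]
width: 0.0853
```

```bash
python3 - <<'E'
from h import *
k=arm.get_calibration("wrist");im=arm.get_image("wrist");cv2.imwrite("pics/w1.png",im[:,:,::-1])
o=arm.get_obs();print(o["tool_pos"],o["ft_force"],k["vfov"],-np.array(k["R"]).T@k["t"])
for n,z in(("wedge",.024),("board_mid",.02)):
    for d in arm.outline_of("wrist",n):
        r=rect(d["mask"],z,k);print(n,d["conf"],np.round(d["centre"]),np.round(r[0]),np.round(r[1]),r[2])
E
```

```text
[ 0.59835151 -0.13413088  0.23129992] [ 0.57755179  3.00672318 -0.67666928] 64.1285571360367 [ 0.59226228 -0.074694    0.3742078 ]
wedge 0.89 [251. 159.] [ 598. -129.] [35. 64.] 3.4791815280914307
board_mid 0.68 [244.  67.] [579. -32.] [185. 134.] 4.101883888244629
```

View pics/w1.png

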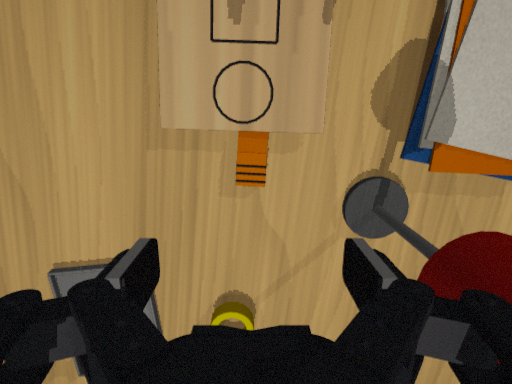

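The wrist view shows the wedge's fat block at pixels x 236–268, y 160–187. It is clear of the lamp base at (376,207), with the board edge at row 131.

```bash
python3 -c "
from h import *
print(arm.get_obs()['tool_pos'])
plan([.5985,-.142,.008],4,8)"
```

```text
[ 0.59775868 -0.13857342  0.23137631]
8 rows: shift [-0.44, 0.05, 27.92] turn [0.0, -0.0, 0.004] da -1.8 q6 -0.51
```

Request:
{"name": "move_arm", "arguments": {
  "motion": [
    [[-0.4, 0, 28], [0, 0, 0.004]],
    [[-0.4, 0, 28], [0, 0, 0.004]],
    [[-0.4, 0, 28], [0, 0, 0.004]],
    [[-0.4, 0, 28], [0, 0, 0.004]],
    [[-0.4, 0, 28], [0, 0, 0.004]],
    [[-0.4, 0, 28], [0, 0, 0.004]],
    [[-0.4, 0, 28], [0, 0, 0.004]],
    [[-0.4, 0, 27], [0, 0, 0.004]]
  ]
}}

```text
time_s: 4.85
tool_pos: [0.5975, -0.1452, 0.0073]
tcp_rot: [0.684, 0.73, -0.0, 0.0]
ft_force: [0.1, 0.5, 0.4]
width: 0.0852
```

Request:
{"name": "move_arm", "arguments": {
  "motion": [
    [[0, 0, 0], [0, 0, 0]],
    [[0, 0, 0], [0, 0, 0]],
    [[0, 0, 0], [0, 0, 0]],
    [[0, 0, 0], [0, 0, 0]],
    [[0, 0, 0], [0, 0, 0]],
    [[0, 0, 0], [0, 0, 0]],
    [[0, 0, 0], [0, 0, 0]],
    [[0, 0, 0], [0, 0, 0]]
  ],
  "jaw": -1,
  "force": 60
}}

```text
time_s: 5.85
tool_pos: [0.5989, -0.1446, 0.0102]
tcp_rot: [0.683, 0.73, 0.0, 0.002]
ft_force: [-0.9, -1.2, 6.9]
width: 0.0324
```

Request:
{"name": "move_arm", "arguments": {
  "motion": [
    [[-5, 0, 0], [0, 0, 0]],
    [[-8, 0, 0], [0, 0, 0]],
    [[-10, 0, 0], [0, 0, 0]],
    [[-10, 0, 0], [0, 0, 0]],
    [[-10, 0, 0], [0, 0, 0]],
    [[-10, 0, 0], [0, 0, 0]],
    [[-10, 0, 0], [0, 0, 0]],
    [[-10, 0, 0], [0, 0, 0]]
  ]
}}

```text
time_s: 6.85
tool_pos: [0.6035, -0.2148, 0.0102]
tcp_rot: [0.683, 0.731, 0.001, 0.0]
ft_force: [-1.0, 5.6, 7.6]
width: 0.0326
```

Request:
{"name": "move_arm", "arguments": {
  "motion": [
    [[-6, 0, 0], [0, 0, 0]],
    [[-6, 0, 0], [0, 0, 0]],
    [[-6, 0, 0], [0, 0, 0]],
    [[-2, 0, -10], [0, 0, 0]],
    [[0, 0, -15], [0, 0, 0]],
    [[0, 0, -15], [0, 0, 0]],
    [[0, 0, -10], [0, 0, 0]],
    [[0, 0, 0], [0, 0, 0]]
  ]
}}

```text
time_s: 7.85
tool_pos: [0.6047, -0.2369, 0.0598]
tcp_rot: [0.683, 0.73, 0.0, 0.001]
ft_force: [-0.5, 0.2, -1.3]
width: 0.0326
```

```bash
python3 - <<'E'
from h import *
k=arm.get_calibration("wrist");im=arm.get_image("wrist");cv2.imwrite("pics/w2.png",im[:,:,::-1])
for d in arm.outline_of("wrist","wedge"):
    print(d["conf"],np.round(d["centre"]))
k=arm.get_calibration("top");arm.get_image("top")
for n in("tray","board_mid"):
  for d in arm.outline_of("top",n):
    r=rect(d["mask"],.012,k);print(n,d["conf"],np.round(r[0]),np.round(r[1]),r[2])
E
```

```text
0.84 [252. 152.]
tray 0.79 [ 424. -378.] [135. 177.] 10.810836791992188
board_mid 0.62 [575.  26.] [182. 251.] 4.24795389175415
```

View pics/w2.png

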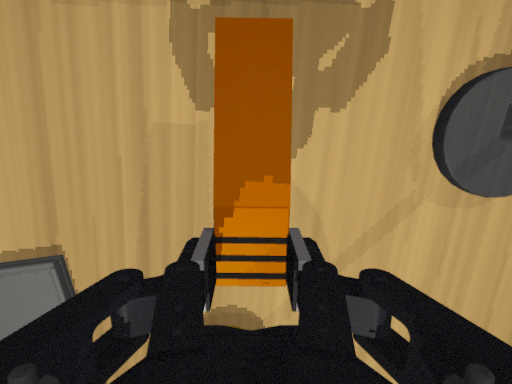

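The wedge is out and held square: block at rows 207–287, tip at row 18. Next is the tray.

```bash
python3 -c "
from h import *
s=plan([.433,-.418,.06],11,8)
plan([.433,-.418,.0165],11,4,s)"
```

```text
8 rows: shift [-19.98, -23.93, -0.3] turn [-0.0001, -0.0001, -0.0156] da 7.2 q6 -0.61
4 rows: shift [0.0, 0.0, 10.88] turn [0.0, 0.0, 0.0] da 0.0 q6 -0.61
```

Request:
{"name": "move_arm", "arguments": {
  "motion": [
    [[-20, -24, 0], [0, 0, -0.016]],
    [[-20, -24, 0], [0, 0, -0.016]],
    [[-20, -24, 0], [0, 0, -0.016]],
    [[-20, -24, 0], [0, 0, -0.016]],
    [[-20, -24, 0], [0, 0, -0.016]],
    [[-20, -24, 0], [0, 0, -0.016]],
    [[-20, -24, 0], [0, 0, -0.016]],
    [[-20, -24, 0], [0, 0, -0.016]]
  ]
}}

```text
time_s: 9.1
tool_pos: [0.4322, -0.4192, 0.0578]
tcp_rot: [0.635, 0.773, 0.0, -0.0]
ft_force: [0.1, -0.5, -0.9]
width: 0.0321
```

Request:
{"name": "move_arm", "arguments": {
  "motion": [
    [[0, 0, 0], [0, 0, 0]],
    [[0, 0, 10], [0, 0, 0]],
    [[0, 0, 12], [0, 0, 0]],
    [[0, 0, 10], [0, 0, 0]],
    [[0, 0, 7], [0, 0, 0]],
    [[0, 0, 3], [0, 0, 0]],
    [[0, 0, 1], [0, 0, 0]],
    [[0, 0, 0], [0, 0, 0]]
  ]
}}

```text
time_s: 10.1
tool_pos: [0.4333, -0.419, 0.0156]
tcp_rot: [0.635, 0.773, -0.0, 0.0]
ft_force: [-0.3, -0.4, -0.6]
width: 0.0324
```

Request:
{"name": "move_arm", "arguments": {
  "motion": [
    [[0, 0, 1], [0, 0, 0]],
    [[0, 0, 0], [0, 0, 0]],
    [[0, 0, 0], [0, 0, 0]],
    [[0, 0, 0], [0, 0, 0]],
    [[0, 0, -20], [0, 0, 0]],
    [[0, 0, -40], [0, 0, 0]],
    [[0, 0, -50], [0, 0, 0]],
    [[0, 0, -50], [0, 0, 0]]
  ],
  "jaw": 0.2
}}

```text
time_s: 11.1
tool_pos: [0.433, -0.4185, 0.1757]
tcp_rot: [0.635, 0.773, 0.0, -0.0]
ft_force: [1.4, -0.5, 0.7]
width: 0.0511
```

```bash
python3 - <<'E'
from h import *
print(arm.get_obs()["tool_pos"],arm.get_obs()["width"])
k=arm.get_calibration("wrist");im=arm.get_image("wrist");cv2.imwrite("pics/w3.png",im[:,:,::-1])
for n in("wedge","tray"):
  for d in arm.outline_of("wrist",n):
    r=rect(d["mask"],.012,k);print(n,d["conf"],np.round(r[0]),np.round(r[1]),r[2])
plan([.575,.02,.25],11,16)
E
```

```text
[ 0.43297982 -0.41852018  0.17568441] 0.051111883958533465
wedge 0.85 [ 427. -379.] [ 38. 124.] 10.281048774719238
tray 0.74 [ 426. -378.] [130. 169.] 11.65808391571045
16 rows: shift [25.3, 13.93, -4.57] turn [0.0002, 0.0004, 0.0002] da -0.2 q6 -1.15
```

```bash
python3 - <<'E'
from h import *
plan([.56,-.05,.28],4.5,10)
E
```

```text
10 rows: shift [34.86, 17.72, -10.3] turn [0.0003, 0.0007, 0.0117] da -6.7 q6 -1.15
```

Request:
{"name": "move_arm", "arguments": {
  "motion": [
    [[35, 18, -10], [0, 0, 0.015]],
    [[35, 18, -10], [0, 0, 0.015]],
    [[35, 18, -10], [0, 0, 0.015]],
    [[35, 18, -10], [0, 0, 0.015]],
    [[35, 18, -10], [0, 0, 0.015]],
    [[35, 18, -10], [0, 0, 0.014]],
    [[35, 18, -10], [0, 0, 0.014]],
    [[35, 18, -10], [0, 0, 0.014]]
  ]
}}

```text
time_s: 12.25
tool_pos: [0.5354, -0.1198, 0.253]
tcp_rot: [0.679, 0.734, -0.0, -0.001]
ft_force: [0.7, -0.4, -0.8]
width: 0.0514
```

Request:
{"name": "move_arm", "arguments": {
  "motion": [
    [[35, 18, -10], [0, 0, 0]],
    [[35, 18, -10], [0, 0, 0]],
    [[0, 0, 0], [0, 0, 0]],
    [[0, 0, 0], [0, 0, 0]],
    [[0, 0, 0], [0, 0, 0]],
    [[0, 0, 0], [0, 0, 0]],
    [[0, 0, 0], [0, 0, 0]],
    [[0, 0, 0], [0, 0, 0]]
  ],
  "jaw": 1
}}

```text
time_s: 13.25
tool_pos: [0.5661, -0.049, 0.2744]
tcp_rot: [0.679, 0.734, 0.0, 0.0]
ft_force: [0.1, -0.3, 0.9]
width: 0.0856
```

```bash
python3 - <<'E'
from h import *
k=arm.get_calibration("wrist");im=arm.get_image("wrist")
print(arm.get_obs()["tool_pos"])
m=None
for d in arm.outline_of("wrist","board_mid"):
    r=rect(d["mask"],.016,k);print(d["conf"],np.round(r[0]),np.round(r[1]),r[2]); m=d["mask"] if m is None else m
v=im.copy()
g=cv2.cvtColor(im,cv2.COLOR_RGB2GRAY)
mm=cv2.erode(m.astype(np.uint8),np.ones((7,7)))
dark=((g<60)&(cv2.morphologyEx(mm,cv2.MORPH_CLOSE,np.ones((9,9)))>0)).astype(np.uint8)
for c in cv2.findContours(dark,0,1)[0]:
    if cv2.contourArea(c)<400: continue
    P=ray(c[:,0],.016,k)[:,:2]*1000; P=P.astype(np.float32)
    e=cv2.minEnclosingCircle(P);r=cv2.minAreaRect(P);print("circ",np.round(e[0],1),round(e[1]*2,1),"rect",np.round(r[0],1),np.round(r[1],1),round(r[2],1))
    cv2.drawContours(v,[c],-1,(0,255,0),1)
cv2.imwrite("pics/w4.png",v[:,:,::-1])
E
```

```text
[ 0.56614302 -0.04891971  0.27436648]
0.7 [576.  20.] [181. 239.] 4.378166675567627
circ [581.5 -59. ] 64.3 rect [581.7 -59. ] [62.7 63.4] 4.4
circ [575.5  26.1] 96.2 rect [575.7  26. ] [70.1 68.7] 4.4
```

View pics/w4.png

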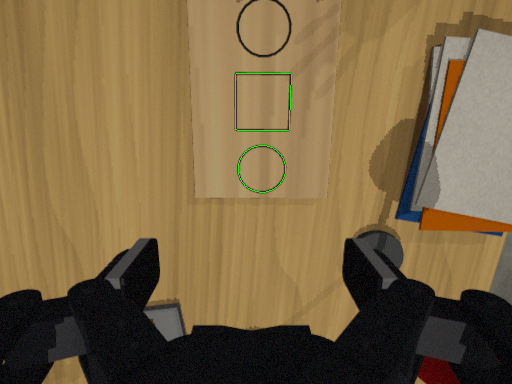

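Board middle measured at (575.6, 26.0) mm with yaw 4.4°. The square reads 69–70 mm and the circle 63 mm, which agrees with the given sizes. Next I look over the objects on the left.

```bash
python3 - <<'E'
from h import *
plan([.56,.21,.28],4.4,8)
E
```

```text
8 rows: shift [32.31, 1.73, -0.7] turn [0.0, -0.0, 0.0001] da -0.1 q6 -0.36
```

Request:
{"name": "move_arm", "arguments": {
  "motion": [
    [[36, 2, -1], [0, 0, 0]],
    [[36, 2, -1], [0, 0, 0]],
    [[36, 2, -1], [0, 0, 0]],
    [[36, 2, -1], [0, 0, 0]],
    [[36, 2, -1], [0, 0, 0]],
    [[36, 2, -1], [0, 0, 0]],
    [[36, 2, -1], [0, 0, 0]],
    [[0, 0, 0], [0, 0, 0]]
  ]
}}

```text
time_s: 14.35
tool_pos: [0.5601, 0.206, 0.2813]
tcp_rot: [0.678, 0.735, 0.0, -0.0]
ft_force: [0.0, -0.2, 0.1]
width: 0.0854
```

```bash
python3 - <<'E'
from h import *
k=arm.get_calibration("wrist");im=arm.get_image("wrist")
o=arm.get_obs();print(o["tool_pos"],-np.array(k["R"]).T@k["t"])
cv2.imwrite("pics/w5.png",im[:,:,::-1])
for n,z in(("plinth",.05),("vase",.03),("bottle",.05),("cup",.06)):
  for d in arm.outline_of("wrist",n):
    r=rect(d["mask"],z,k);print(n,round(d["conf"],2),np.round(d["centre"]),np.round(r[0]),np.round(r[1]),round(r[2],1))
    if d["conf"]>.4: np.save(f"m_{n}_{int(d['centre'][0])}.npy",d["mask"])
E
```

```text
[0.56027662 0.20454995 0.28121658] [0.55579646 0.27069461 0.42437522]
plinth 0.94 [310. 122.] [623. 259.] [63. 58.] 12.0
vase 0.56 [292.   6.] [591. 386.] [40. 17.] 4.6
bottle 0.74 [236.  99.] [535. 280.] [44. 44.] 62.3
bottle 0.63 [364.  53.] [679. 341.] [49. 30.] 30.2
cup 0.7 [176.  12.] [463. 364.] [54. 24.] 4.6
```

View pics/w5.png

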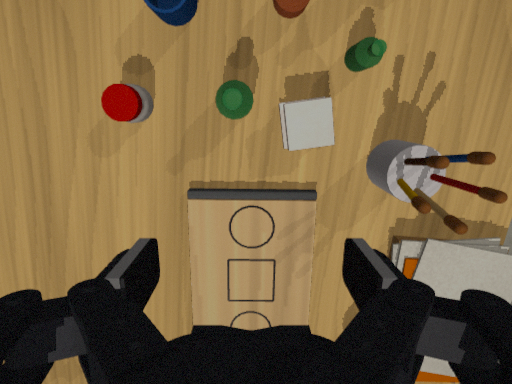

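```bash
python3 - <<'E'
from h import *
import glob
k=arm.get_calibration("wrist")
im=cv2.imread("pics/w5.png");hsv=cv2.cvtColor(im,cv2.COLOR_BGR2HSV)
f=glob.glob("m_plinth_*.npy")[0];m=cv2.dilate(np.load(f).astype(np.uint8),np.ones((5,5)))
g=hsv[:,:,2];print(np.percentile(g[m>0],[5,25,50,75,95]))
for th in(150,170,185):
    t=((g>th)&(hsv[:,:,1]<70)&(m>0)).astype(np.uint8); t=cv2.morphologyEx(t,cv2.MORPH_OPEN,np.ones((3,3)))
    r=rect(t,.05,k);print(th,np.round(r[0],1),np.round(r[1],1),round(r[2],1))
cv2.imwrite("pics/p.png",cv2.resize(im[60:190,200:360],None,fx=4,fy=4,interpolation=cv2.INTER_NEAREST))
E
```

```text
[124. 167. 173. 174. 175.]
150 [627.3 255.7] [55.5 55.6] 12.2
170 [627.6 255.9] [53.8 53.9] 12.2Traceback (most recent call last):
  File "<stdin>", line 9, in <module>
  File "h.py", line 13, in rect
    c=max(cv2.findContours(mask.astype(np.uint8),0,1)[0],key=cv2.contourArea)[:,0]
      ~~~^^^^^^^^^^^^^^^^^^^^^^^^^^^^^^^^^^^^^^^^^^^^^^^^^^^^^^^^^^^^^^^^^^^^
ValueError: max() iterable argument is empty
```

```bash
python3 - <<'E'
from h import *
plan([.6273,.2557,.09],12.2,8)
E
```

```text
8 rows: shift [5.45, 9.16, 23.91] turn [-0.0, 0.0, -0.017] da 7.8 q6 0.08
```

Request:
{"name": "move_arm", "arguments": {
  "motion": [
    [[5.45, 9.2, 24], [0, 0, -0.017]],
    [[5.45, 9.2, 24], [0, 0, -0.017]],
    [[5.45, 9.2, 24], [0, 0, -0.017]],
    [[5.45, 9.2, 24], [0, 0, -0.017]],
    [[5.45, 9.2, 24], [0, 0, -0.017]],
    [[5.45, 9.2, 24], [0, 0, -0.017]],
    [[5.45, 9.2, 24], [0, 0, -0.017]],
    [[5.45, 9.2, 24], [0, 0, -0.017]]
  ],
  "jaw": 0.7
}}

```text
time_s: 15.6
tool_pos: [0.6281, 0.2558, 0.0886]
tcp_rot: [0.628, 0.778, -0.0, 0.0]
ft_force: [0.2, 0.0, 0.5]
width: 0.0728
```

```bash
python3 - <<'E'
from h import *
k=arm.get_calibration("wrist");im=arm.get_image("wrist")
o=arm.get_obs();print(o["tool_pos"],o["width"])
hsv=cv2.cvtColor(im,cv2.COLOR_RGB2HSV)
ms=[d["mask"] for d in arm.outline_of("wrist","plinth")][:1]
for m in ms:
    t=((hsv[:,:,2]>150)&(hsv[:,:,1]<70)&(m>0)).astype(np.uint8);r=rect(t,.05,k);print(np.round(r[0],1),np.round(r[1],1),round(r[2],1))
plan([.6273,.2557,.02],12.2,6)
E
```

```text
[0.62698583 0.25604882 0.08480594] 0.07295398364248035
[626.8 260. ] [55.7 55.7] 12.5
6 rows: shift [-0.04, 0.21, 11.0] turn [-0.0009, 0.0, 0.0] da -0.0 q6 0.01
```

Request:
{"name": "move_arm", "arguments": {
  "motion": [
    [[1, 0, 10], [0, 0, 0]],
    [[1, 0, 15], [0, 0, 0]],
    [[0, 0, 15], [0, 0, 0]],
    [[0, 0, 12], [0, 0, 0]],
    [[0, 0, 8], [0, 0, 0]],
    [[0, 0, 6], [0, 0, 0]],
    [[0, 0, 1], [0, 0, 0]],
    [[0, 0, 0], [0, 0, 0]]
  ]
}}

```text
time_s: 16.7
tool_pos: [0.6272, 0.2589, 0.0226]
tcp_rot: [0.628, 0.779, 0.0, 0.0]
ft_force: [-0.1, 0.7, 0.5]
width: 0.0727
```

Request:
{"name": "move_arm", "arguments": {
  "motion": [
    [[0, 0, 0], [0, 0, 0]],
    [[0, 0, 0], [0, 0, 0]],
    [[0, 0, 0], [0, 0, 0]],
    [[0, 0, 0], [0, 0, 0]],
    [[0, 0, 0], [0, 0, 0]],
    [[0, 0, 0], [0, 0, 0]],
    [[0, 0, 0], [0, 0, 0]],
    [[0, 0, 0], [0, 0, 0]]
  ],
  "jaw": -1,
  "force": 50
}}

```text
time_s: 17.7
tool_pos: [0.6275, 0.259, 0.0231]
tcp_rot: [0.628, 0.779, 0.001, 0.0]
ft_force: [0.1, 0.6, 5.6]
width: 0.055
```

```bash
python3 - <<'E'
from h import *
print([np.round(arm.get_obs()["tool_pos"],4)],arm.get_obs()["width"])
k=arm.get_calibration("wrist");im=arm.get_image("wrist")
cv2.imwrite("pics/w6.png",im[:,:,::-1])
hsv=cv2.cvtColor(im,cv2.COLOR_RGB2HSV)
m=arm.outline_of("wrist","plinth")[0]["mask"]
t=((hsv[:,:,2]>140)&(hsv[:,:,1]<70)&(m>0)).astype(np.uint8);r=rect(t,.05,k);print(np.round(r[0],1),np.round(r[1],1),round(r[2],1))
E
```

```text
[array([0.6275, 0.259 , 0.0231])] 0.054953011435140364
[627.8 260.4] [55.6 55.6] 12.3
```

View pics/w6.png

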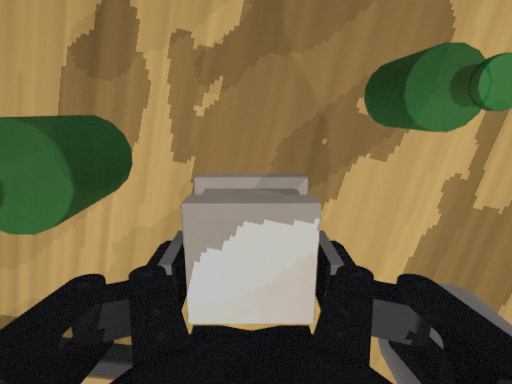

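Plinth gripped at 55 mm, offset about +1.4 mm along tool x.

```bash
python3 - <<'E'
from h import *
o=arm.get_obs();R=Rn.from_quat(o["tcp_rot"])
s=plan([.5757,.0246,.083],4.4,10,(o["tool_pos"]+[0,0,.06],R))
E
```

```text
10 rows: shift [-22.4, -8.68, 0.0] turn [0.0001, -0.0, 0.0137] da -7.9 q6 0.01
```

Request:
{"name": "move_arm", "arguments": {
  "motion": [
    [[0, 0, -8], [0, 0, 0]],
    [[0, 0, -16], [0, 0, 0]],
    [[0, 0, -20], [0, 0, 0]],
    [[0, 0, -16], [0, 0, 0]],
    [[-12.4, -4.7, 0], [0, 0, 0.007]],
    [[-22.4, -8.7, 0], [0, 0, 0.014]],
    [[-22.4, -8.7, 0], [0, 0, 0.014]],
    [[-22.4, -8.7, 0], [0, 0, 0.014]]
  ]
}}

```text
time_s: 18.8
tool_pos: [0.6114, 0.1723, 0.0816]
tcp_rot: [0.647, 0.762, -0.001, -0.0]
ft_force: [-0.7, 0.3, -1.8]
width: 0.0549
```

Request:
{"name": "move_arm", "arguments": {
  "motion": [
    [[-22.4, -8.7, 0], [0, 0, 0.014]],
    [[-22.4, -8.7, 0], [0, 0, 0.014]],
    [[-22.4, -8.7, 0], [0, 0, 0.014]],
    [[-22.4, -8.7, 0], [0, 0, 0.014]],
    [[-22.4, -8.7, 0], [0, 0, 0.014]],
    [[-22.4, -8.7, 0], [0, 0, 0.014]],
    [[-10, -4, 0], [0, 0, 0.004]],
    [[0, 0, 0], [0, 0, 0]]
  ]
}}

```text
time_s: 19.8
tool_pos: [0.5746, 0.0236, 0.0824]
tcp_rot: [0.68, 0.733, 0.0, -0.0]
ft_force: [0.2, 0.1, -1.7]
width: 0.055
```

```bash
python3 - <<'E'
from h import *
print(arm.get_obs()["tool_pos"],arm.get_obs()["width"],arm.get_obs()["ft_force"])
plan([.5757,.0246,.0405],4.4,6)
E
```

```text
[0.5745862  0.02362513 0.08240595] 0.0549763294416581 [ 0.16412366  0.1395662  -1.72049531]
6 rows: shift [0.15, 0.2, 6.98] turn [0.0, -0.0, -0.0003] da 0.1 q6 -0.23
```

Request:
{"name": "move_arm", "arguments": {
  "motion": [
    [[0.5, 0.6, 8], [0, 0, -0.001]],
    [[0.5, 0.6, 8], [0, 0, -0.001]],
    [[0, 0, 8], [0, 0, 0]],
    [[0, 0, 8], [0, 0, 0]],
    [[0, 0, 5], [0, 0, 0]],
    [[0, 0, 3], [0, 0, 0]],
    [[0, 0, 1.5], [0, 0, 0]],
    [[0, 0, 0], [0, 0, 0]]
  ]
}}

```text
time_s: 20.8
tool_pos: [0.576, 0.0255, 0.0409]
tcp_rot: [0.679, 0.734, 0.0, 0.0]
ft_force: [-0.2, -0.8, -1.7]
width: 0.0549
```

```bash
python3 - <<'E'
from h import *
k=arm.get_calibration("wrist");im=arm.get_image("wrist");o=arm.get_obs()
print(o["tool_pos"],o["ft_force"])
cv2.imwrite("pics/w7.png",im[:,:,::-1])
E
```

```text
[0.5760735  0.02549721 0.0410253 ] [ 0.37434903  0.4355038  -2.46247837]
```

View pics/w7.png

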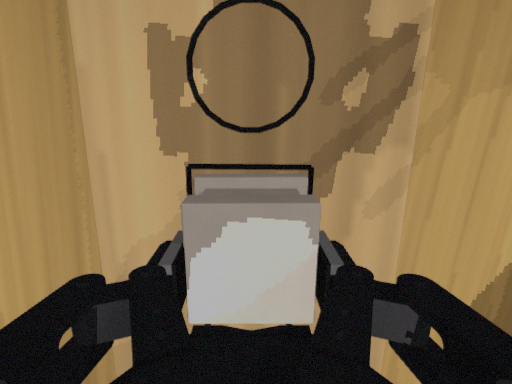

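```bash
python3 - <<'E'
from h import *
k=arm.get_calibration("wrist")
im=cv2.imread("pics/w7.png");g=cv2.cvtColor(im,cv2.COLOR_BGR2GRAY).astype(int)
print(g[155:205,250].tolist()); print(g[185,178:325].tolist())
for r in (163,168,169,177): print(r,np.round(ray([[250,r]],.016,k)[0]*1000,1),np.round(ray([[250,r]],.027,k)[0]*1000,1))
for c in (187,192,195,307,308,312): print(c,np.round(ray([[c,185]],.016,k)[0]*1000,1),np.round(ray([[c,185]],.027,k)[0]*1000,1))
print(np.round(ray([[251,65]],.016,k)*1000,1))
E
```

```text
[105, 103, 104, 105, 104, 105, 103, 104, 89, 50, 19, 15, 15, 16, 66, 103, 104, 108, 104, 103, 105, 110, 124, 136, 135, 139, 136, 138, 138, 136, 139, 136, 133, 118, 105, 102, 103, 102, 104, 102, 100, 97, 100, 103, 102, 104, 104, 108, 122, 135]
[150, 149, 148, 151, 151, 147, 149, 142, 73, 19, 10, 13, 19, 28, 95, 88, 116, 133, 136, 132, 136, 135, 135, 136, 137, 136, 134, 138, 137, 137, 135, 134, 136, 138, 137, 135, 136, 138, 135, 135, 135, 137, 135, 136, 135, 135, 134, 137, 136, 134, 135, 134, 135, 136, 135, 134, 134, 136, 136, 135, 135, 134, 137, 137, 135, 137, 135, 134, 135, 138, 134, 137, 139, 138, 136, 135, 135, 136, 136, 134, 135, 135, 138, 133, 133, 135, 136, 136, 134, 137, 136, 138, 137, 139, 136, 138, 137, 137, 138, 138, 137, 135, 137, 137, 136, 136, 135, 136, 134, 136, 136, 136, 135, 134, 134, 137, 138, 136, 136, 134, 136, 135, 139, 138, 137, 134, 137, 136, 134, 124, 57, 10, 10, 18, 35, 102, 108, 107, 109, 109, 107, 108, 105, 106, 109, 107, 105]
163 [573.6  61.8  16. ] [573.4  63.7  27. ]
168 [573.8  59.   16. ] [573.7  61.1  27. ]
169 [573.8  58.5  16. ] [573.7  60.6  27. ]
177 [574.2  53.9  16. ] [574.   56.3  27. ]
187 [539.1  46.5  16. ] [541.2  49.4  27. ]
192 [541.9  46.8  16. ] [543.9  49.6  27. ]
195 [543.6  46.9  16. ] [545.4  49.7  27. ]
307 [606.6  51.9  16. ] [604.3  54.4  27. ]
308 [607.1  51.9  16. ] [604.8  54.4  27. ]
312 [609.4  52.1  16. ] [606.9  54.6  27. ]
[[570.1 112.3  16. ]]
```

The check puts the foot centre at about (576.6, 26.2) mm and the square at (576.0, 26.1) mm, with yaw matching. I'll release it and look at the vase.

Request:
{"name": "move_arm", "arguments": {
  "motion": [
    [[0, 0, 1.5], [0, 0, 0]],
    [[0, 0, 0.5], [0, 0, 0]],
    [[0, 0, 0], [0, 0, 0]],
    [[0, 0, 0], [0, 0, 0]],
    [[0, 0, 0], [0, 0, 0]],
    [[0, 0, 0], [0, 0, 0]],
    [[0, 0, 0], [0, 0, 0]],
    [[0, 0, 0], [0, 0, 0]]
  ]
}}

```text
time_s: 21.85
tool_pos: [0.576, 0.0255, 0.0391]
tcp_rot: [0.679, 0.735, 0.0, 0.0]
ft_force: [-2.0, -0.2, 5.4]
width: 0.0552
```

Request:
{"name": "move_arm", "arguments": {
  "motion": [
    [[0, 0, 0], [0, 0, 0]],
    [[0, 0, 0], [0, 0, 0]],
    [[0, 0, 0], [0, 0, 0]],
    [[0, 0, -10], [0, 0, 0]],
    [[0, 0, -30], [0, 0, 0]],
    [[0, 0, -50], [0, 0, 0]],
    [[0, 0, -50], [0, 0, 0]],
    [[0, 0, -50], [0, 0, 0]]
  ],
  "jaw": 0.7
}}

```text
time_s: 22.85
tool_pos: [0.5758, 0.0256, 0.2313]
tcp_rot: [0.679, 0.734, 0.0, 0.0]
ft_force: [0.2, -0.2, -0.4]
width: 0.073
```

```bash
python3 - <<'E'
from h import *
o=arm.get_obs();print(o["tool_pos"])
plan([.55,.29,.25],4.4,8)
E
```

```text
[0.57575897 0.02560838 0.2312825 ]
8 rows: shift [33.2, -0.63, -2.34] turn [0.0001, 0.0, 0.0003] da -0.1 q6 -0.23
```

Request:
{"name": "move_arm", "arguments": {
  "motion": [
    [[36, -0.6, -3], [0, 0, 0]],
    [[36, -0.6, -3], [0, 0, 0]],
    [[36, -0.6, -3], [0, 0, 0]],
    [[36, -0.6, -3], [0, 0, 0]],
    [[36, -0.6, -3], [0, 0, 0]],
    [[36, -0.6, -3], [0, 0, 0]],
    [[36, -0.6, -3], [0, 0, 0]],
    [[10, 0, 0], [0, 0, 0]]
  ]
}}

```text
time_s: 23.85
tool_pos: [0.5506, 0.2884, 0.2507]
tcp_rot: [0.678, 0.735, 0.001, 0.0]
ft_force: [0.0, -0.8, -0.4]
width: 0.0726
```

Request:
{"name": "move_arm", "arguments": {
  "motion": [
    [[0, 0, 0], [0, 0, 0]],
    [[0, 0, 0], [0, 0, 0]],
    [[0, 0, 0], [0, 0, 0]],
    [[0, 0, 0], [0, 0, 0]],
    [[0, 0, 0], [0, 0, 0]],
    [[0, 0, 0], [0, 0, 0]],
    [[0, 0, 0], [0, 0, 0]],
    [[0, 0, 0], [0, 0, 0]]
  ]
}}

```text
time_s: 24.85
tool_pos: [0.551, 0.2865, 0.2498]
tcp_rot: [0.679, 0.735, 0.0, 0.0]
ft_force: [1.4, 0.2, -0.7]
width: 0.0726
```

```bash
cat >> h.py <<'E'
from scipy.optimize import least_squares
PR=dict(vase=[(0,16),(15,21),(40,21),(55,12),(65,16)],bottle=[(0,22),(58,22),(64,10),(95,10)],cup=[(0,24),(60,27)])
def fitrev(mask,n,k,guess,z0=0):
    "fit x,y of solid of revolution to mask by silhouette IoU of convex slices"
    a=np.linspace(0,2*np.pi,40)
    def sil(p):
        im=np.zeros((384,512),np.uint8); q=PR[n]
        for (h0,r0),(h1,r1) in zip(q,q[1:]):
            P=np.vstack([np.c_[p[0]+r*np.cos(a),p[1]+r*np.sin(a),np.full(40,h+z0)] for h,r in((h0,r0),(h1,r1))])/1000
            cv2.fillConvexPoly(im,cv2.convexHull((proj(P,k)*16).astype(np.float32)).astype(np.int32),1,shift=4)
        return im>0
    best=(-1,None)
    for st in(8,3,1,.5):
        c=np.array(guess if best[1] is None else best[1])
        for dx in range(-4,5):
            for dy in range(-4,5):
                p=c+[dx*st,dy*st]; s=sil(p); v=(s&mask).sum()/(s|mask).sum()
                if v>best[0]: best=(v,p)
    return best
E
python3 - <<'E'
from h import *
k=arm.get_calibration("wrist");im=arm.get_image("wrist")
o=arm.get_obs();print(o["tool_pos"],-np.array(k["R"]).T@k["t"])
cv2.imwrite("pics/w8.png",im[:,:,::-1])
for n,z in(("vase",.03),("bottle",.05),("cup",.03)):
  for d in arm.outline_of("wrist",n):
    g=ray(d["centre"],z,k)[0,:2]*1000
    print(n,round(d["conf"],2),np.round(d["centre"]),np.round(g),fitrev(d["mask"],n,k,g))
E
```

```text
[0.55100555 0.28647551 0.24982393] [0.54688151 0.35123551 0.39283687]
vase 0.97 [297.  67.] [594. 401.] (np.float64(0.9522510231923602), array([590.62778663, 400.83977008]))
vase 0.32 [235. 170.] [533. 281.] (np.float64(0.8492352512745812), array([534.99323066, 279.5565842 ]))
bottle 0.93 [383.  39.] [675. 432.] (np.float64(0.9581970192657215), array([676.15826535, 433.53364735]))
bottle 0.83 [369. 125.] [676. 346.] (np.float64(0.513702042850025), array([671.31105504, 345.57894166]))
bottle 0.69 [236. 171.] [535. 283.] (np.float64(0.9182692307692307), array([535.13420036, 281.09163898]))
bottle 0.68 [237.   4.] [525. 451.] (np.float64(0.927007299270073), array([519.55171767, 485.81514253]))
cup 0.98 [166.  65.] [449. 392.] (np.float64(0.9650872817955112), array([455.24360834, 388.7794262 ]))
```

View pics/w8.png

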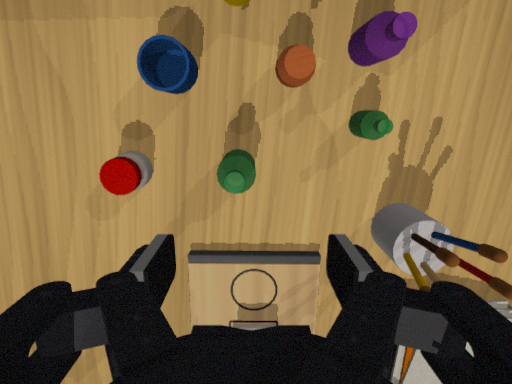

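Confirmed. The big green at (236,171) fits the 44 mm bottle profile (IoU 0.92), while the small green at (369,125) does not (0.51). The vase is at (297,67).

```bash
python3 - <<'E'
from h import *
plan([.5906,.4008,.09],4.4,8)
E
```

```text
8 rows: shift [13.86, 6.05, 19.97] turn [-0.0, -0.0, 0.0003] da -0.1 q6 0.22
```

Request:
{"name": "move_arm", "arguments": {
  "motion": [
    [[13.9, 6.05, 20], [0, 0, 0]],
    [[13.9, 6.05, 20], [0, 0, 0]],
    [[13.9, 6.05, 20], [0, 0, 0]],
    [[13.9, 6.05, 20], [0, 0, 0]],
    [[13.9, 6.05, 20], [0, 0, 0]],
    [[13.9, 6.05, 20], [0, 0, 0]],
    [[13.9, 6.05, 20], [0, 0, 0]],
    [[13.9, 6.05, 20], [0, 0, 0]]
  ],
  "jaw": 0.6
}}

```text
time_s: 26.05
tool_pos: [0.5908, 0.4021, 0.0884]
tcp_rot: [0.679, 0.734, 0.0, 0.0]
ft_force: [-0.4, 0.2, 0.3]
width: 0.0683
```

Request:
{"name": "move_arm", "arguments": {
  "motion": [
    [[0, 0, 5], [0, 0, 0]],
    [[0, 0, 13], [0, 0, 0]],
    [[0, 0, 14], [0, 0, 0]],
    [[0, 0, 14], [0, 0, 0]],
    [[0, 0, 14], [0, 0, 0]],
    [[0, 0, 12], [0, 0, 0]],
    [[0, 0, 6], [0, 0, 0]],
    [[0, 0, 0], [0, 0, 0]]
  ]
}}

```text
time_s: 27.05
tool_pos: [0.5902, 0.401, 0.0112]
tcp_rot: [0.679, 0.734, -0.0, -0.0]
ft_force: [0.3, 0.3, 0.8]
width: 0.0682
```

Request:
{"name": "move_arm", "arguments": {
  "motion": [
    [[0, 0, 0], [0, 0, 0]],
    [[0, 0, 0], [0, 0, 0]],
    [[0, 0, 0], [0, 0, 0]],
    [[0, 0, 0], [0, 0, 0]],
    [[0, 0, 0], [0, 0, 0]],
    [[0, 0, 0], [0, 0, 0]],
    [[0, 0, 0], [0, 0, 0]],
    [[0, 0, 0], [0, 0, 0]]
  ],
  "jaw": -1,
  "force": 30
}}

```text
time_s: 28.05
tool_pos: [0.5909, 0.4014, 0.0127]
tcp_rot: [0.679, 0.734, 0.001, 0.0]
ft_force: [-1.2, -0.3, 5.8]
width: 0.0413
```

```bash
python3 - <<'E'
from h import *
o=arm.get_obs();print(o["tool_pos"],o["width"],o["ft_force"])
k=arm.get_calibration("wrist");im=arm.get_image("wrist");cv2.imwrite("pics/w9.png",im[:,:,::-1])
for d in arm.outline_of("wrist","vase")[:2]:
    print(d["conf"],np.round(d["centre"]),fitrev(d["mask"],"vase",k,o["tool_pos"][:2]*1000))
R=Rn.from_quat(o["tcp_rot"])
plan([.576,.0262,.16],4.4,10,(o["tool_pos"]+[0,0,.15],R))
E
```

```text
[0.59093467 0.40140037 0.01271803] 0.041348086321139656 [-1.23222756 -0.28431806  5.76186481]
0.62 [253. 270.] (np.float64(0.8650970957209142), array([591.93467025, 401.90036716]))
10 rows: shift [-37.29, -4.41, 0.26] turn [0.0001, -0.0001, 0.0002] da -0.1 q6 0.36
```

Request:
{"name": "move_arm", "arguments": {
  "motion": [
    [[0, 0, -5], [0, 0, 0]],
    [[0, 0, -12], [0, 0, 0]],
    [[0, 0, -20], [0, 0, 0]],
    [[0, 0, -25], [0, 0, 0]],
    [[0, 0, -25], [0, 0, 0]],
    [[0, 0, -20], [0, 0, 0]],
    [[0, 0, -13], [0, 0, 0]],
    [[-10, -1.2, 0], [0, 0, 0]]
  ]
}}

```text
time_s: 29.15
tool_pos: [0.5907, 0.3916, 0.1337]
tcp_rot: [0.678, 0.735, 0.002, 0.001]
ft_force: [-0.6, -0.1, -1.5]
width: 0.0412
```

Request:
{"name": "move_arm", "arguments": {
  "motion": [
    [[-20, -2.4, 0], [0, 0, 0]],
    [[-30, -3.5, 0], [0, 0, 0]],
    [[-37, -4.4, 0], [0, 0, 0]],
    [[-37, -4.4, 0], [0, 0, 0]],
    [[-37, -4.4, 0], [0, 0, 0]],
    [[-37, -4.4, 0], [0, 0, 0]],
    [[-37, -4.4, 0], [0, 0, 0]],
    [[-37, -4.4, 0], [0, 0, 0]]
  ]
}}

```text
time_s: 30.15
tool_pos: [0.5778, 0.1147, 0.1307]
tcp_rot: [0.679, 0.734, -0.001, -0.001]
ft_force: [0.3, -0.2, -1.7]
width: 0.0413
```

Request:
{"name": "move_arm", "arguments": {
  "motion": [
    [[-37, -4.4, 0], [0, 0, 0]],
    [[-30, -3.5, 0], [0, 0, 0]],
    [[-16, -1.9, 0], [0, 0, 0]],
    [[-6, -0.6, 0], [0, 0, 0]],
    [[0, 0, 0], [0, 0, 0]],
    [[0, 0, 0], [0, 0, 0]],
    [[0, 0, 0], [0, 0, 0]],
    [[0, 0, 0], [0, 0, 0]]
  ]
}}

```text
time_s: 31.15
tool_pos: [0.576, 0.0284, 0.1318]
tcp_rot: [0.678, 0.735, 0.0, -0.0]
ft_force: [0.4, 0.6, -1.4]
width: 0.041
```

```bash
python3 - <<'E'
from h import *
o=arm.get_obs();print(o["tool_pos"],o["width"],o["ft_force"])
k=arm.get_calibration("wrist");im=arm.get_image("wrist");cv2.imwrite("pics/w10.png",im[:,:,::-1])
plan([.5763,.0258,.0797],4.4,6)
E
```

```text
[0.57602054 0.0283992  0.13180707] 0.04096987027215524 [ 0.43838424  0.63857412 -1.4088356 ]
6 rows: shift [-0.41, 0.01, 8.68] turn [0.0, -0.0, 0.0005] da -0.2 q6 -0.22
```

View pics/w10.png

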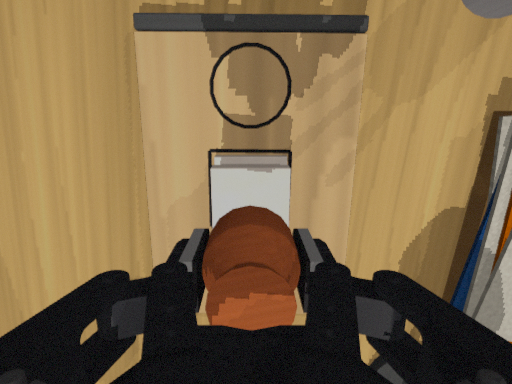

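Vase is held upright over the plinth, and the plinth sits inside its outline at (210–290, row 150+). Lowering it now.

Request:
{"name": "move_arm", "arguments": {
  "motion": [
    [[-1.2, 0, 8], [0, 0, 0.001]],
    [[-1.2, 0, 12], [0, 0, 0.001]],
    [[0, 0, 12], [0, 0, 0]],
    [[0, 0, 10], [0, 0, 0]],
    [[0, 0, 6], [0, 0, 0]],
    [[0, 0, 3], [0, 0, 0]],
    [[0, 0, 0], [0, 0, 0]],
    [[0, 0, 0], [0, 0, 0]]
  ]
}}

```text
time_s: 32.2
tool_pos: [0.5765, 0.0254, 0.0812]
tcp_rot: [0.679, 0.734, 0.0, 0.0]
ft_force: [0.3, 0.1, -1.5]
width: 0.0409
```

Request:
{"name": "move_arm", "arguments": {
  "motion": [
    [[0, 0, 1], [0, 0, 0]],
    [[0, 0, 0.6], [0, 0, 0]],
    [[0, 0, 0], [0, 0, 0]],
    [[0, 0, 0], [0, 0, 0]],
    [[0, 0, 0], [0, 0, 0]],
    [[0, 0, 0], [0, 0, 0]],
    [[0, 0, 0], [0, 0, 0]],
    [[0, 0, 0], [0, 0, 0]]
  ]
}}

```text
time_s: 33.2
tool_pos: [0.5762, 0.0254, 0.0792]
tcp_rot: [0.679, 0.734, 0.0, -0.0]
ft_force: [-0.6, -0.2, -1.1]
width: 0.0411
```

Request:
{"name": "move_arm", "arguments": {
  "motion": [
    [[0, 0, 0.5], [0, 0, 0]],
    [[0, 0, 0.5], [0, 0, 0]],
    [[0, 0, 0], [0, 0, 0]],
    [[0, 0, 0], [0, 0, 0]],
    [[0, 0, 0], [0, 0, 0]],
    [[0, 0, 0], [0, 0, 0]],
    [[0, 0, 0], [0, 0, 0]],
    [[0, 0, 0], [0, 0, 0]]
  ]
}}

```text
time_s: 34.2
tool_pos: [0.5763, 0.0254, 0.0787]
tcp_rot: [0.679, 0.734, 0.0, 0.0]
ft_force: [-2.1, -1.0, 5.3]
width: 0.041
```

Request:
{"name": "move_arm", "arguments": {
  "motion": [
    [[0, 0, 0], [0, 0, 0]],
    [[0, 0, 0], [0, 0, 0]],
    [[0, 0, 0], [0, 0, 0]],
    [[0, 0, 0], [0, 0, 0]],
    [[0, 0, -8], [0, 0, 0]],
    [[0, 0, -25], [0, 0, 0]],
    [[0, 0, -40], [0, 0, 0]],
    [[0, 0, -40], [0, 0, 0]]
  ],
  "jaw": 0.6
}}

```text
time_s: 35.2
tool_pos: [0.5761, 0.0254, 0.1928]
tcp_rot: [0.679, 0.734, 0.0, 0.0]
ft_force: [0.4, 0.8, -0.1]
width: 0.0683
```

```bash
python3 - <<'E'
from h import *
o=arm.get_obs();print(o["tool_pos"],o["ft_force"])
s=plan([.56,.15,.24],4.4,6)
E
```

```text
[0.57611751 0.02541562 0.19283581] [ 0.3681789   0.81209068 -0.14437422]
6 rows: shift [20.91, -1.08, -7.86] turn [0.0, 0.0, 0.0] da -0.0 q6 -0.23
```

```bash
python3 - <<'E'
from h import *
s=plan([.535,.2807,.15],4.4,8)
E
```

```text
8 rows: shift [32.21, -2.67, 5.35] turn [0.0, 0.0, 0.0] da -0.0 q6 -0.23
```

Request:
{"name": "move_arm", "arguments": {
  "motion": [
    [[32.2, -2.7, 0], [0, 0, 0]],
    [[32.2, -2.7, 0], [0, 0, 0]],
    [[32.2, -2.7, 0], [0, 0, 0]],
    [[32.2, -2.7, 0], [0, 0, 0]],
    [[32.2, -2.7, 7], [0, 0, 0]],
    [[32.2, -2.7, 12], [0, 0, 0]],
    [[32.2, -2.7, 12], [0, 0, 0]],
    [[32.2, -2.7, 12], [0, 0, 0]]
  ]
}}

```text
time_s: 36.2
tool_pos: [0.5348, 0.2817, 0.1486]
tcp_rot: [0.679, 0.734, 0.0, 0.0]
ft_force: [1.3, 0.2, 0.3]
width: 0.0685
```

Request:
{"name": "move_arm", "arguments": {
  "motion": [
    [[0, 0, 0], [0, 0, 0]],
    [[0, 0, 0], [0, 0, 0]],
    [[0, 0, 0], [0, 0, 0]],
    [[0, 0, 0], [0, 0, 0]],
    [[0, 0, 0], [0, 0, 0]],
    [[0, 0, 0], [0, 0, 0]],
    [[0, 0, 0], [0, 0, 0]],
    [[0, 0, 0], [0, 0, 0]]
  ]
}}

```text
time_s: 37.2
tool_pos: [0.5348, 0.2806, 0.1482]
tcp_rot: [0.679, 0.734, -0.0, -0.0]
ft_force: [1.1, 0.5, 0.1]
width: 0.0682
```

```bash
python3 - <<'E'
from h import *
o=arm.get_obs();print(o["tool_pos"],o["width"])
k=arm.get_calibration("wrist");im=arm.get_image("wrist")
for d in arm.outline_of("wrist","bottle")[:3]:
    print(d["conf"],np.round(d["centre"]),fitrev(d["mask"],"bottle",k,[535,281]))
plan([.535,.2807,.027],4.4,8)
k=arm.get_calibration("scene");arm.get_image("scene")
for d in arm.outline_of("scene","vase")[:2]:
    print(d["conf"],np.round(d["centre"]),fitrev(d["mask"],"vase",k,[576,26],66))
E
```

```text
[0.53480973 0.28055636 0.14817152] 0.06823652697528333
0.97 [251. 190.] (np.float64(0.9242112482853223), array([535.5, 280.5]))
0.68 [437. 122.] (np.float64(0.0), array([503, 249]))
0.68 [443.  18.] (np.float64(0.0), array([503, 249]))
8 rows: shift [0.01, 0.02, 15.15] turn [-0.0, 0.0, 0.0] da -0.0 q6 0.22
```

Request:
{"name": "move_arm", "arguments": {
  "motion": [
    [[0, 0, 10], [0, 0, 0]],
    [[0, 0, 20], [0, 0, 0]],
    [[0, 0, 22], [0, 0, 0]],
    [[0, 0, 22], [0, 0, 0]],
    [[0, 0, 20], [0, 0, 0]],
    [[0, 0, 16], [0, 0, 0]],
    [[0, 0, 8], [0, 0, 0]],
    [[0, 0, 3], [0, 0, 0]]
  ]
}}

```text
time_s: 38.4
tool_pos: [0.5348, 0.2805, 0.0268]
tcp_rot: [0.679, 0.734, -0.0, -0.0]
ft_force: [0.0, -0.2, -0.7]
width: 0.0684
```

Request:
{"name": "move_arm", "arguments": {
  "motion": [
    [[0, 0, 0], [0, 0, 0]],
    [[0, 0, 0], [0, 0, 0]],
    [[0, 0, 0], [0, 0, 0]],
    [[0, 0, 0], [0, 0, 0]],
    [[0, 0, 0], [0, 0, 0]],
    [[0, 0, 0], [0, 0, 0]],
    [[0, 0, 0], [0, 0, 0]],
    [[0, 0, 0], [0, 0, 0]]
  ],
  "jaw": -1,
  "force": 30
}}

```text
time_s: 39.4
tool_pos: [0.5352, 0.2808, 0.028]
tcp_rot: [0.679, 0.734, 0.0, 0.0]
ft_force: [-1.9, -0.3, 5.6]
width: 0.0432
```

```bash
python3 - <<'E'
from h import *
o=arm.get_obs();print(o["tool_pos"],o["width"],o["ft_force"])
R=Rn.from_quat(o["tcp_rot"])
plan([.582,-.0588,.2],4.4,10,(o["tool_pos"]+[0,0,.17],R))
E
```

```text
[0.53519873 0.28075053 0.02796441] 0.04315355534251541 [-1.90122737 -0.28468908  5.58875991]
10 rows: shift [-34.21, 2.06, -0.21] turn [0.0001, -0.0, 0.0] da -0.0 q6 0.22
```

Request:
{"name": "move_arm", "arguments": {
  "motion": [
    [[0, 0, -6], [0, 0, 0]],
    [[0, 0, -16], [0, 0, 0]],
    [[0, 0, -28], [0, 0, 0]],
    [[0, 0, -32], [0, 0, 0]],
    [[0, 0, -32], [0, 0, 0]],
    [[0, 0, -28], [0, 0, 0]],
    [[0, 0, -20], [0, 0, 0]],
    [[0, 0, -8], [0, 0, 0]]
  ]
}}

```text
time_s: 40.4
tool_pos: [0.5355, 0.2807, 0.1994]
tcp_rot: [0.679, 0.734, 0.001, 0.001]
ft_force: [0.7, -0.2, -1.8]
width: 0.0431
```

Request:
{"name": "move_arm", "arguments": {
  "motion": [
    [[-12, 0.7, 0], [0, 0, 0]],
    [[-24, 1.4, 0], [0, 0, 0]],
    [[-34, 2.1, 0], [0, 0, 0]],
    [[-34, 2.1, 0], [0, 0, 0]],
    [[-34, 2.1, 0], [0, 0, 0]],
    [[-34, 2.1, 0], [0, 0, 0]],
    [[-34, 2.1, 0], [0, 0, 0]],
    [[-34, 2.1, 0], [0, 0, 0]]
  ]
}}

```text
time_s: 41.4
tool_pos: [0.5671, 0.0405, 0.1958]
tcp_rot: [0.68, 0.734, -0.001, -0.001]
ft_force: [-0.0, 0.7, -2.2]
width: 0.0428
```

Request:
{"name": "move_arm", "arguments": {
  "motion": [
    [[-34, 2.1, 0], [0, 0, 0]],
    [[-34, 2.1, 0], [0, 0, 0]],
    [[-22, 1.3, 0], [0, 0, 0]],
    [[-12, 0.6, 0], [0, 0, 0]],
    [[0, 0, 0], [0, 0, 0]],
    [[0, 0, 0], [0, 0, 0]],
    [[0, 0, 0], [0, 0, 0]],
    [[0, 0, 0], [0, 0, 0]]
  ]
}}

```text
time_s: 42.4
tool_pos: [0.5819, -0.0581, 0.1973]
tcp_rot: [0.679, 0.734, 0.0, 0.0]
ft_force: [-0.1, 0.4, -2.7]
width: 0.0433
```

```bash
python3 - <<'E'
from h import *
o=arm.get_obs();print(o["tool_pos"],o["width"],o["ft_force"])
plan([.582,-.0588,.0455],4.4,8)
k=arm.get_calibration("wrist");im=arm.get_image("wrist");cv2.imwrite("pics/w11.png",im[:,:,::-1])
for d in arm.outline_of("wrist","vase")[:2]:
    print(d["conf"],np.round(d["centre"]),fitrev(d["mask"],"vase",k,[576,26],66))
E
```

```text
[ 0.58187288 -0.05806169  0.19732388] 0.043343569097359216 [-0.1373412   0.44330875 -2.69622846]
8 rows: shift [-0.09, 0.01, 18.98] turn [0.0, -0.0, 0.0002] da -0.1 q6 -0.37
0.7 [254.  83.] (np.float64(0.951372004168114), array([576.5,  24.5]))
```

View pics/w11.png

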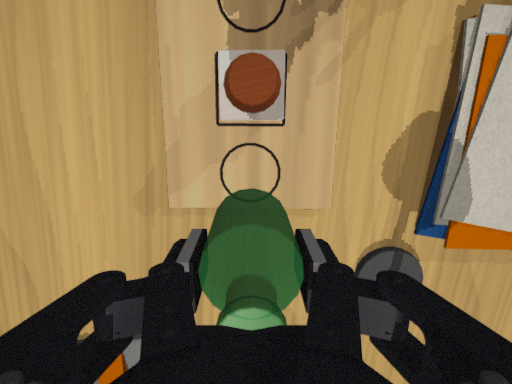

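Vase stands upright on the plinth at pixel (254,83), measured (576.5, 24.5) mm against the plinth's (576.6, 26.2) mm. Now the bottle goes down.

Request:
{"name": "move_arm", "arguments": {
  "motion": [
    [[-0.7, 0, 10], [0, 0, 0]],
    [[0, 0, 22], [0, 0, 0]],
    [[0, 0, 30], [0, 0, 0]],
    [[0, 0, 30], [0, 0, 0]],
    [[0, 0, 26], [0, 0, 0]],
    [[0, 0, 18], [0, 0, 0]],
    [[0, 0, 10], [0, 0, 0]],
    [[0, 0, 4], [0, 0, 0]]
  ]
}}

```text
time_s: 43.5
tool_pos: [0.5817, -0.0595, 0.0465]
tcp_rot: [0.679, 0.734, -0.0, -0.0]
ft_force: [0.7, -0.3, -1.8]
width: 0.0433
```

Request:
{"name": "move_arm", "arguments": {
  "motion": [
    [[0, 0, 1], [0, 0, 0]],
    [[0, 0, 1], [0, 0, 0]],
    [[0, 0, 0.5], [0, 0, 0]],
    [[0, 0, 0], [0, 0, 0]],
    [[0, 0, 0], [0, 0, 0]],
    [[0, 0, 0], [0, 0, 0]],
    [[0, 0, 0], [0, 0, 0]],
    [[0, 0, 0], [0, 0, 0]]
  ]
}}

```text
time_s: 44.5
tool_pos: [0.582, -0.0595, 0.0447]
tcp_rot: [0.679, 0.734, 0.0, 0.0]
ft_force: [-0.5, 0.2, -2.7]
width: 0.043
```

Request:
{"name": "move_arm", "arguments": {
  "motion": [
    [[0, 0, 0.6], [0, 0, 0]],
    [[0, 0, 0.5], [0, 0, 0]],
    [[0, 0, 0], [0, 0, 0]],
    [[0, 0, 0], [0, 0, 0]],
    [[0, 0, 0], [0, 0, 0]],
    [[0, 0, 0], [0, 0, 0]],
    [[0, 0, 0], [0, 0, 0]],
    [[0, 0, 0], [0, 0, 0]]
  ]
}}

```text
time_s: 45.5
tool_pos: [0.582, -0.0595, 0.044]
tcp_rot: [0.679, 0.734, 0.0, 0.0]
ft_force: [-2.0, 0.0, 4.7]
width: 0.0431
```

Request:
{"name": "move_arm", "arguments": {
  "motion": [
    [[0, 0, 0], [0, 0, 0]],
    [[0, 0, 0], [0, 0, 0]],
    [[0, 0, 0], [0, 0, 0]],
    [[0, 0, -5], [0, 0, 0]],
    [[0, 0, -20], [0, 0, 0]],
    [[0, 0, -40], [0, 0, 0]],
    [[0, 0, -50], [0, 0, 0]],
    [[0, 0, -50], [0, 0, 0]]
  ],
  "jaw": 0.6
}}

```text
time_s: 46.5
tool_pos: [0.5818, -0.0594, 0.2104]
tcp_rot: [0.679, 0.734, 0.0, 0.0]
ft_force: [1.1, 0.0, 0.8]
width: 0.0684
```

```bash
python3 - <<'E'
from h import *
o=arm.get_obs();print(o["tool_pos"],o["ft_force"])
s=plan([.4552,.3888,.16],4.4,14)
E
```

```text
[ 0.58175797 -0.05944777  0.21037475] [1.08763879 0.0416872  0.78390819]
14 rows: shift [32.62, -6.55, 3.6] turn [0.0, -0.0, 0.0] da -0.0 q6 -0.37
```

Request:
{"name": "move_arm", "arguments": {
  "motion": [
    [[32.6, -6.5, 0], [0, 0, 0]],
    [[32.6, -6.5, 0], [0, 0, 0]],
    [[32.6, -6.5, 0], [0, 0, 0]],
    [[32.6, -6.5, 0], [0, 0, 0]],
    [[32.6, -6.5, 0], [0, 0, 0]],
    [[32.6, -6.5, 0], [0, 0, 0]],
    [[32.6, -6.5, 0], [0, 0, 0]],
    [[32.6, -6.5, 0], [0, 0, 0]]
  ],
  "jaw": 1
}}

```text
time_s: 47.5
tool_pos: [0.5097, 0.1975, 0.209]
tcp_rot: [0.679, 0.734, 0.0, 0.0]
ft_force: [-0.0, 0.5, 0.2]
width: 0.0854
```

Request:
{"name": "move_arm", "arguments": {
  "motion": [
    [[32.6, -6.5, 10], [0, 0, 0]],
    [[32.6, -6.5, 20], [0, 0, 0]],
    [[32.6, -6.5, 20], [0, 0, 0]],
    [[32.6, -6.5, 20], [0, 0, 0]],
    [[32.6, -6.5, 20], [0, 0, 0]],
    [[32.6, -6.5, 0], [0, 0, 0]],
    [[0, 0, 0], [0, 0, 0]],
    [[0, 0, 0], [0, 0, 0]]
  ]
}}

```text
time_s: 48.5
tool_pos: [0.4562, 0.3883, 0.1189]
tcp_rot: [0.679, 0.734, 0.0, 0.0]
ft_force: [-0.3, 0.9, -0.9]
width: 0.0854
```

```bash
python3 - <<'E'
from h import *
o=arm.get_obs();print(o["tool_pos"],o["width"])
k=arm.get_calibration("wrist");im=arm.get_image("wrist")
for d in arm.outline_of("wrist","cup")[:2]:
    print(d["conf"],np.round(d["centre"]),fitrev(d["mask"],"cup",k,[455,389]))
plan([.455,.389,.018],4.4,8)
E
```

```text
[0.45624706 0.38828112 0.118858  ] 0.08535283592184478
0.83 [250. 200.] (np.float64(0.9657720731232984), array([454. , 390.5]))
8 rows: shift [0.17, -0.19, 12.62] turn [0.0001, 0.0, -0.0001] da 0.0 q6 0.44
```

Request:
{"name": "move_arm", "arguments": {
  "motion": [
    [[0.7, -0.9, 8], [0, 0, 0]],
    [[0.7, -0.9, 16], [0, 0, 0]],
    [[0, 0, 18], [0, 0, 0]],
    [[0, 0, 18], [0, 0, 0]],
    [[0, 0, 16], [0, 0, 0]],
    [[0, 0, 14], [0, 0, 0]],
    [[0, 0, 8], [0, 0, 0]],
    [[0, 0, 3], [0, 0, 0]]
  ]
}}

```text
time_s: 49.6
tool_pos: [0.4541, 0.3897, 0.0171]
tcp_rot: [0.679, 0.734, -0.0, -0.0]
ft_force: [0.3, 1.0, -0.1]
width: 0.0855
```

Request:
{"name": "move_arm", "arguments": {
  "motion": [
    [[0, 0, 0], [0, 0, 0]],
    [[0, 0, 0], [0, 0, 0]],
    [[0, 0, 0], [0, 0, 0]],
    [[0, 0, 0], [0, 0, 0]],
    [[0, 0, 0], [0, 0, 0]],
    [[0, 0, 0], [0, 0, 0]],
    [[0, 0, 0], [0, 0, 0]],
    [[0, 0, 0], [0, 0, 0]]
  ],
  "jaw": -1,
  "force": 30
}}

```text
time_s: 50.6
tool_pos: [0.4547, 0.3901, 0.0184]
tcp_rot: [0.679, 0.734, 0.001, 0.0]
ft_force: [-0.6, -0.6, 5.9]
width: 0.0537
```

```bash
python3 - <<'E'
from h import *
o=arm.get_obs();print(o["tool_pos"],o["width"],o["ft_force"])
k=arm.get_calibration("wrist");im=arm.get_image("wrist")
for d in arm.outline_of("wrist","cup")[:1]:
    print(d["conf"],np.round(d["centre"]),fitrev(d["mask"],"cup",k,o["tool_pos"][:2]*1000))
R=Rn.from_quat(o["tcp_rot"])
plan([.5694,.111,.13],4.4,8,(o["tool_pos"]+[0,0,.11],R))
E
```

```text
[0.45471801 0.39011    0.01843142] 0.05373913852263366 [-0.6091278  -0.55260007  5.93712541]
0.94 [254. 268.] (np.float64(0.880372124878717), array([455.21801294, 392.11000457]))
8 rows: shift [-35.89, 11.61, -0.2] turn [0.0002, -0.0001, 0.0] da -0.0 q6 0.45
```

Request:
{"name": "move_arm", "arguments": {
  "motion": [
    [[0, 0, -6], [0, 0, 0]],
    [[0, 0, -16], [0, 0, 0]],
    [[0, 0, -26], [0, 0, 0]],
    [[0, 0, -28], [0, 0, 0]],
    [[0, 0, -22], [0, 0, 0]],
    [[0, 0, -12], [0, 0, 0]],
    [[-14, 4.5, 0], [0, 0, 0]],
    [[-26, 8.5, 0], [0, 0, 0]]
  ]
}}

```text
time_s: 51.7
tool_pos: [0.4697, 0.3501, 0.1267]
tcp_rot: [0.679, 0.734, -0.001, -0.0]
ft_force: [0.5, -0.2, -2.1]
width: 0.0536
```

Request:
{"name": "move_arm", "arguments": {
  "motion": [
    [[-36, 11.6, 0], [0, 0, 0]],
    [[-36, 11.6, 0], [0, 0, 0]],
    [[-36, 11.6, 0], [0, 0, 0]],
    [[-36, 11.6, 0], [0, 0, 0]],
    [[-36, 11.6, 0], [0, 0, 0]],
    [[-36, 11.6, 0], [0, 0, 0]],
    [[-22, 7.1, 0], [0, 0, 0]],
    [[-10, 3.2, 0], [0, 0, 0]]
  ]
}}

```text
time_s: 52.7
tool_pos: [0.5686, 0.1077, 0.1264]
tcp_rot: [0.68, 0.733, -0.001, -0.001]
ft_force: [0.3, -0.4, -1.4]
width: 0.0536
```

Request:
{"name": "move_arm", "arguments": {
  "motion": [
    [[0, 0, 0], [0, 0, 0]],
    [[0, 0, 0], [0, 0, 0]],
    [[0, 0, 0], [0, 0, 0]],
    [[0, 0, 0], [0, 0, 0]],
    [[0, 0, 0], [0, 0, 0]],
    [[0, 0, 0], [0, 0, 0]],
    [[0, 0, 0], [0, 0, 0]],
    [[0, 0, 0], [0, 0, 0]]
  ]
}}

```text
time_s: 53.7
tool_pos: [0.569, 0.1098, 0.1276]
tcp_rot: [0.679, 0.734, 0.0, 0.0]
ft_force: [0.8, 0.4, -2.1]
width: 0.0538
```

```bash
python3 - <<'E'
from h import *
o=arm.get_obs();print(o["tool_pos"],o["width"],o["ft_force"])
plan([.5693,.1105,.0355],4.4,8)
E
```

```text
[0.56903564 0.10975967 0.12763985] 0.05375233007267366 [ 0.80936555  0.38134792 -2.11759456]
8 rows: shift [0.09, 0.04, 11.52] turn [0.0, 0.0, 0.0] da -0.0 q6 -0.08
```

Request:
{"name": "move_arm", "arguments": {
  "motion": [
    [[0.7, 0, 8], [0, 0, 0]],
    [[0, 0, 14], [0, 0, 0]],
    [[0, 0, 18], [0, 0, 0]],
    [[0, 0, 18], [0, 0, 0]],
    [[0, 0, 15], [0, 0, 0]],
    [[0, 0, 10], [0, 0, 0]],
    [[0, 0, 6], [0, 0, 0]],
    [[0, 0, 2.5], [0, 0, 0]]
  ]
}}

```text
time_s: 54.7
tool_pos: [0.569, 0.1105, 0.0359]
tcp_rot: [0.679, 0.734, 0.0, 0.0]
ft_force: [-0.4, -0.2, -1.5]
width: 0.0533
```

Request:
{"name": "move_arm", "arguments": {
  "motion": [
    [[0, 0, 1], [0, 0, 0]],
    [[0, 0, 0.7], [0, 0, 0]],
    [[0, 0, 0], [0, 0, 0]],
    [[0, 0, 0], [0, 0, 0]],
    [[0, 0, 0], [0, 0, 0]],
    [[0, 0, 0], [0, 0, 0]],
    [[0, 0, 0], [0, 0, 0]],
    [[0, 0, 0], [0, 0, 0]]
  ]
}}

```text
time_s: 55.7
tool_pos: [0.5689, 0.1105, 0.0344]
tcp_rot: [0.679, 0.734, 0.0, 0.0]
ft_force: [0.3, -0.3, -0.5]
width: 0.0538
```

Request:
{"name": "move_arm", "arguments": {
  "motion": [
    [[0, 0, 0.5], [0, 0, 0]],
    [[0, 0, 0], [0, 0, 0]],
    [[0, 0, 0], [0, 0, 0]],
    [[0, 0, 0], [0, 0, 0]],
    [[0, 0, 0], [0, 0, 0]],
    [[0, 0, 0], [0, 0, 0]],
    [[0, 0, 0], [0, 0, 0]],
    [[0, 0, 0], [0, 0, 0]]
  ]
}}

```text
time_s: 56.7
tool_pos: [0.569, 0.1105, 0.0344]
tcp_rot: [0.679, 0.734, 0.0, 0.0]
ft_force: [-2.0, -0.4, 5.2]
width: 0.0534
```

Request:
{"name": "move_arm", "arguments": {
  "motion": [
    [[0, 0, 0], [0, 0, 0]],
    [[0, 0, 0], [0, 0, 0]],
    [[0, 0, 0], [0, 0, 0]],
    [[0, 0, -5], [0, 0, 0]],
    [[0, 0, -25], [0, 0, 0]],
    [[0, 0, -45], [0, 0, 0]],
    [[0, 0, -50], [0, 0, 0]],
    [[0, 0, -50], [0, 0, 0]]
  ],
  "jaw": 0.8
}}

```text
time_s: 57.7
tool_pos: [0.5687, 0.1105, 0.2108]
tcp_rot: [0.679, 0.734, 0.0, 0.0]
ft_force: [0.4, -0.1, -0.6]
width: 0.0769
```

Request:
{"name": "move_arm", "arguments": {
  "motion": [
    [[-30, 0, -10], [0, 0, 0]],
    [[-35, 0, -10], [0, 0, 0]],
    [[-35, 0, -10], [0, 0, 0]],
    [[-35, 0, -10], [0, 0, 0]],
    [[-35, 0, -10], [0, 0, 0]],
    [[-35, 0, -10], [0, 0, 0]],
    [[-35, 0, 0], [0, 0, 0]],
    [[0, 0, 0], [0, 0, 0]]
  ]
}}

```text
time_s: 58.7
tool_pos: [0.5874, -0.1313, 0.269]
tcp_rot: [0.681, 0.733, -0.0, 0.0]
ft_force: [-1.1, 0.5, -0.2]
width: 0.0768
```

```bash
python3 - <<'E'
from h import *
o=arm.get_obs();print(o["tool_pos"],o["ft_force"])
k=arm.get_calibration("wrist");im=arm.get_image("wrist");cv2.imwrite("pics/w12.png",im[:,:,::-1])
for n,g,z in(("vase",[576,26],66),("bottle",[582,-59],16),("cup",[569,111],16)):
  for d in arm.outline_of("wrist",n)[:1]:
    print(n,d["conf"],np.round(d["centre"]),fitrev(d["mask"],n,k,g,z))
k=arm.get_calibration("top");t=arm.get_image("top")
for d in arm.outline_of("top","board_mid")[:1]:
    r=rect(d["mask"],.016,k);print(np.round(r[0]),np.round(r[1]),r[2])
s=arm.get_image("scene");cv2.imwrite("pics/s2.png",cv2.resize(s[130:260,80:400,::-1],None,fx=2.4,fy=2.4,interpolation=cv2.INTER_CUBIC))
E
```

```text
[ 0.58735031 -0.13128743  0.26900168] [-1.08569874  0.52372339 -0.17206253]
vase 0.8 [249.  12.] (np.float64(0.9705438066465257), array([577. ,  26.5]))
bottle 0.87 [250. 103.] (np.float64(0.945010183299389), array([582.5, -59.5]))
cup 0.18 [251.  15.] (np.float64(0.4204112718964204), array([578.,  61.]))
[573.  39.] [181. 222.] 4.0064377784729
```

View pics/w12.png

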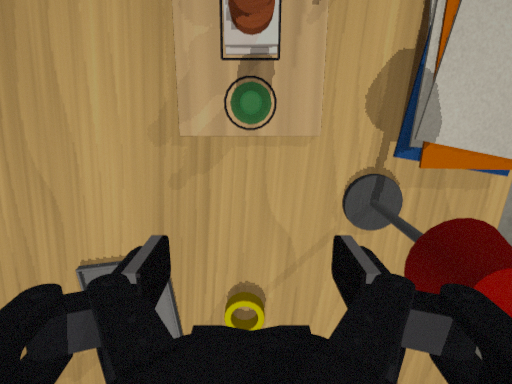

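View pics/s2.png

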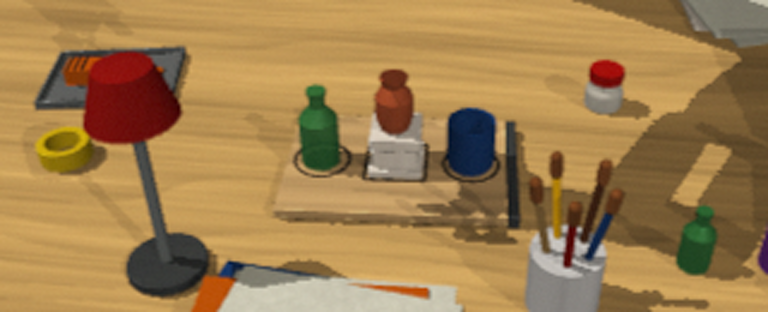

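The bottle is centred in its circle at wrist pixel (250,103). The scene view shows the bottle, the plinth with the vase, and the cup upright on their outlines, the board flat and the wedge in the tray. Handing in.

```bash
python3 -c "
from cell import arm
print(arm.job_done(),arm.get_obs()['time_s'])"
```

```text
the job is handed in; nothing more can be done
the job is handed in; nothing more can be done
```

I finished the job in the order asked and handed it in at about 59 s, within the 134 s limit. No grasp slipped and nothing toppled.

| Item | Last check |
|---|---|
| Wedge | Pulled out and laid flat in the tray, centre (427, -379) mm against the tray's (426, -378) mm |
| Board | Flat: outlines measured their given sizes for a flat board (yaw 4.4°), and it looks flat in the last scene view |
| Plinth | Foot within about 1 mm of the square's centre and square with it, measured just before release |
| Vase | (577, 26.5) mm, within 1 mm of the plinth's middle |
| Bottle (larger green, lamp side, -y) | (582.5, -59.5) mm against the circle's (582, -58.7) mm |
| Cup (+y) | Upright inside its outline in the last scene view |

- **Cup check:** the cup's final position has no good measurement. It was out of the last wrist picture, so that fit (confidence 0.18) doesn't count. I relied on the scene picture and the release pose, (569.0, 110.5) mm against the circle's (569.1, 110.7) mm.
- **Board outline in the top view:** the last one came out short (222 mm instead of 250 mm). I put this down to the arm or the objects hiding part of the board.

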